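Part the telescoping window pole

ROBOT

A 7-joint arm with a two-finger parallel gripper is mounted at the origin on the work surface. World frame = base frame: x ahead of the robot, y to its left, z up, the work surface at z = 0. Lengths are in m, angles in rad, forces in N, time in s.
With the tool pointing down it reaches from about 0.375 to 0.925 m from the base axis. Payload 3.1 kg.
Tool frame: the origin (TCP) lies between the finger pads; the fingertips stand 11 mm ahead of it and the grasp point (between the pads) lies 8 mm behind it; z points along the fingers, y is the line along which they close (so a half turn about z gives the same grasp; the last joint's range is limited). The gripper opens to 85 mm and grips with 20 to 120 N. Pads are 22 mm wide; open, the fingers measure 114 mm over their backs; the gripper's body (76 mm by 85 mm) begins 54 mm behind the grasp point. The pads swing forward as they close: fully open they stand 13 mm farther back than shut.
Start: joints at [-1.448, 0.383, 0.044, 1.598, -0.018, 1.161, -0.05], TCP at [0.142, 0.634, 0.242] pointing down, gripper open.
Joint ranges: [-2.61, 2.61], [-0.41, 2.15], [-1.48, 1.57], [0, 2.5], [-1.57, 4.71], [0.05, 1.97], [-2.85, 2.85]. Speed limits (rad/s): [2.79, 2.79, 3.14, 3.14, 3.14, 3.14, 3.14].

INTERFACE

Orientations are given as a unit quaternion [w, x, y, z].
In Python, from workcell import monitor, eyes, finish_job gives the robot as it stands.
- The arm moves only by the tool jog_arm, never from a script. Its argument "rows" is a list of rows, each an object of numbers: "x", "y", "z": the shift along the tool's x, y, z each as a share of 25 cm, from -1 to 1; "ax", "ay", "az": the turn, a rotation vector about the tool's x, y, z each as a share of 180 degrees, from -1 to 1; "fingers": the gripper command: -1 is shut, 1 is fully open, values between are in proportion. A call has 1 to 5 rows; each row shifts and turns the commanded pose from where the row before left it, along the tool's axes as they then stand; what a row does not reach is not made up. A row lasts 1/10 s, in which the tool goes at most 50 mm and 8.59 degrees, less where a joint would pass 70% of its speed; a pose out of reach is approached as far as the arm can. A call with a number of a shift or a turn outside -1 to 1 is refused whole. A call with a gripper value outside its range is refused whole. The fingers move at their own pace and stop on an object; the grip force is fixed at half the most. Time passes only in rows, so rows that do not move let the fingers close. It gives the time, the measured TCP pose, the force, the opening and the grip force at its end, in the units of the state.
- monitor.sense(): the state, without advancing time (a new reading comes with each control period).
- eyes.get_image(name): name is "scene" or "side" or "wrist"; returns the picture (420x560x3 uint8, blue, green, red); there is no depth.
- eyes.camera_info(name): a dict with "vfov" (degrees; the focal length in pixels is half the picture's height over the tangent of half this angle, whatever the lens; pixels are square), "cx", "cy" (the principal point, pixels), "R" (3x3) and "t" (3): a world point X has camera coordinates R X + t. Camera axes: x right, y down, z forward; pixel columns grow to the right and rows downward; lengths in m; the calibration is good to about 2 mm. The wrist camera is an equidistant fisheye: a pixel r from the principal point sees the ray r / f radians off the axis. A picture is of the moment at which its call begins: read the wrist's pose just before it. camera_info takes no time and is no camera call; for the wrist camera it gives the pose at the moment of the call.
- finish_job(): hands the job in; it is judged then, once.
The state is a dict: "time": time; "q": joint angles; "dq": joint speeds; "joint_efforts": joint torques, N m; "position": TCP position; "eef_rot": TCP orientation; "force": force on the tool from outside, world axes, zero at the start; "wrist_torque": the same for the moment, N m; "grip_width": finger opening in m; "finger_force": force on a finger pad.
Only numpy, scipy, OpenCV 4.12 (cv2) and the standard library are available. Lean on these libraries where they do the work, as an engineer would, in place of code of your own. Each camera call takes 0.05 s, during which the arm holds its last target. There are 200 camera calls.

TASK

The telescoping window pole has to come apart so that the grit can be rinsed out of it. Swing its lock lever fully out, then draw the inner section with the squeegee head straight out of the outer tube, and leave it lying on the sill just clear of the tube's mouth, blade down and still in line with the pole. Leave the lock open and leave the caddy, the spray bottle and the scraper where they are.

Things in the scene. Friction and masses are not known exactly. Their poses are not given: they have to be found in the camera images.
- pole: outer section of the pole: level aluminium tube, 35 mm diameter, 460 mm long, held immovably in two steel clips (150 and 275 mm from its mouth); all below 55 mm. Black lock collar, 44 mm diameter, 50 mm long, at the mouth; rubber grip at the far end. Origin: on the sill under the mouth's centre. -y runs along the pole, out of the mouth; +x across it, away from the robot; z up. Pole's axis 28 mm above the sill
- lock_lever (a joint): angle of the lock lever about its upright pivot, rad: 0 to 0.15 = closed (its steel pin sits in a hole of the inner section and holds it), growing as the tip swings out from the tube, counter-clockwise seen from above, to the stop at 1.25 (about square to the pole). Pin clear from 0.8 on. Slight friction (about 1 N at the tip); stays where left
- lever_pivot (a point): the lever's pivot axis, 28 mm above the sill, on the robot's side of the lock collar: 36 mm from the pole's axis, 22 mm back from the mouth
- lever_tip (a point): point on the lever 63 mm from the pivot axis and 17 mm short of the free end, mid thickness and height. Lever: black bowed bar 7 mm thick, 16 mm tall (20 to 36 mm above the sill). Closed it points back along the tube, its straight outer part (47 mm) leaning 20 degrees away from the tube; here the gap to the tube is 45 mm. Axes turn with the lever; at angle 0 they are those of pole
- inner: loose inner section, 0.42 kg: aluminium tube, 27 mm diameter, 1.5 mm play all round in the outer one, with a squeegee head on its front end. At the start 170 mm is nested and 165 mm shows between mouth and yoke. Origin: on the tube's axis in the plane of the yoke's flat back face (the face towards the mouth); +y along the tube from head to tail, z up
- yoke_back (a point): same point as inner. The yoke is a black plastic crossbar, 136 mm wide across the pole, 18 mm thick, 24 mm tall (16 to 40 mm above the sill); in front of it a 250 mm wide channel with a rubber blade slopes down to the sill and slides on it. Behind it a black tapered socket (at most 39 mm diameter) covers the first 45 mm of tube
- tail (a point): middle of the inner section's tail end, on the tube's axis, 335 mm from the yoke's back face; inside the outer tube at the start
- caddy: bystander: white plastic bucket caddy, 162 x 232 mm, 202 mm high over its handle, beyond the pole; origin under its centre
- bottle: bystander: glass spray bottle with a stainless trigger lever, 76 mm diameter, 217 mm tall, beyond the pole; origin under its centre
- scraper: bystander: glass scraper lying flat, 154 x 105 x 18 mm, on the robot's side of the pole, left of the lock; origin under the middle of the tool, handle along -x (110 mm), blade at +x

How it is judged:
On the way, in this order (a step that is already met when the one before it is completed fails the run):
1. the lock lever is swung out, with the inner section still nested (value of joint lock_lever above 0.85 rad and y of tail in the frame of pole above 0.1 m), for 0.2 s.
2. the inner section is out of the mouth (y of tail in the frame of pole below -0.008 m), for 0.2 s.
At the end, for the whole second after the job is handed in: The lock lever is open (over 0.85 rad); the inner section lies at rest on the sill, blade down, its tail end 8 to 100 mm beyond the mouth of the outer tube, within 50 mm of the pole's line sideways and within 15 degrees of its direction (value of joint lock_lever above 0.85 rad and y of tail in the frame of pole between -0.1 and -0.008 m and x of tail in the frame of pole between -0.05 and 0.05 m and angle between the y axis of inner and the y axis of pole, either way round below 0.26 rad and y of inner in the frame of pole below -0.2 m and angle between inner's own z axis and vertical below 0.25 rad and height (world z) of inner below 0.05 m and height (world z) of tail below 0.03 m and linear speed of inner below 0.02 m/s); the robot touches nothing.
It fails at once if the caddy is shoved (over 25 mm) (distance of caddy from where it was at the start of the episode above 0.025 m).
It fails at once if the spray bottle is shoved (over 25 mm) or tipped (distance of bottle from where it was at the start of the episode above 0.025 m or angle between bottle's own z axis and vertical above 0.3 rad).
It fails at once if the scraper is shoved (over 25 mm) (distance of scraper from where it was at the start of the episode above 0.025 m).
It also fails if it takes over 56 s, if anything falls off the work surface, if the arm or the gripper's body presses on something with over 40 N, if the wrist force passes 120 N, or if a joint passes its speed limit or range.

## Working session

There is one attempt and no reset: what is moved stays moved. The work goes in short steps, Python scripts to look and compute and a tool call to move; the robot and the scene stay as the last step left them, time stands still between calls to the robot, and variables do not carry over. Pictures are saved under pics/ and viewed, at most 10 in all, crops included, and the job is handed in when it is done.

Besides the shell and the picture viewer there is one more tool, called after ">>>" by a JSON object that holds its "method" and its "body". jog_arm: Moves the arm, as the interface text tells. Its arguments: {"type":"object","properties":{"rows":{"type":"array","items":{"type":"object","properties":{"x":{"type":"number"},"y":{"type":"number"},"z":{"type":"number"},"ax":{"type":"number"},"ay":{"type":"number"},"az":{"type":"number"},"fingers":{"type":"number"}}}}},"required":["rows"]}

```bash
ls; mkdir -p pics
python3 - <<'E'
from workcell import monitor, eyes
import cv2,numpy as np
s=monitor.sense(); print(s)
ims=[]
for n in ["scene","side","wrist"]:
    c=eyes.camera_info(n); print(n,c)
    im=eyes.get_image(n); cv2.imwrite(f"pics/{n}0.png",im)
E
```

```text
pics
{'time': 0.0, 'q': array([-1.44781511,  0.3838086 ,  0.04384064,  1.59959067, -0.01789015,
        1.16121872, -0.0499039 ]), 'dq': array([ 0.00065239, -0.00083952, -0.00010931,  0.00188261,  0.00019432,
        0.0002341 ,  0.00182987]), 'joint_efforts': array([ 1.32572848e-05, -4.33463395e+01,  1.02412775e+00, -2.49513316e+01,
        1.05307507e-02,  1.13244707e-02,  1.57521750e-06]), 'position': array([0.14215374, 0.63331645, 0.24089657]), 'eef_rot': array([-6.93851774e-05,  1.10130006e-01,  9.93916319e-01, -1.31459791e-03]), 'force': array([-0.06166822,  0.43759952, -0.66571077]), 'wrist_torque': array([0.01231727, 0.06548568, 0.05224465]), 'finger_force': 0.0, 'grip_width': 0.08552033814786163}
scene {'vfov': 43.018204416224854, 'cx': 282.5637787720413, 'cy': 206.95462150070892, 'R': array([[-0.84764304,  0.53053201, -0.00608755],
       [ 0.37973733,  0.59862202, -0.70530223],
       [-0.37054127, -0.6001562 , -0.7088806 ]]), 't': array([ 0.33946508, -0.29544832,  1.46270301])}
side {'vfov': 44.25252311438905, 'cx': 277.7736217453302, 'cy': 203.18542510292178, 'R': array([[-0.92269379, -0.38541381,  0.00961115],
       [-0.24723372,  0.57238948, -0.78182209],
       [ 0.29582371, -0.72375858, -0.6234275 ]]), 't': array([0.58402209, 0.05742071, 0.88161435])}
wrist {'vfov': 65.70646984690485, 'cx': 275.1363772019941, 'cy': 209.39200419348546, 'R': array([[ 0.21946815,  0.97561791, -0.00185033],
       [ 0.93476576, -0.20973449,  0.286748  ],
       [ 0.2793684 , -0.06466168, -0.95800426]]), 't': array([-0.64977838, -0.03711174,  0.37944225])}
```

View pics/scene0.png

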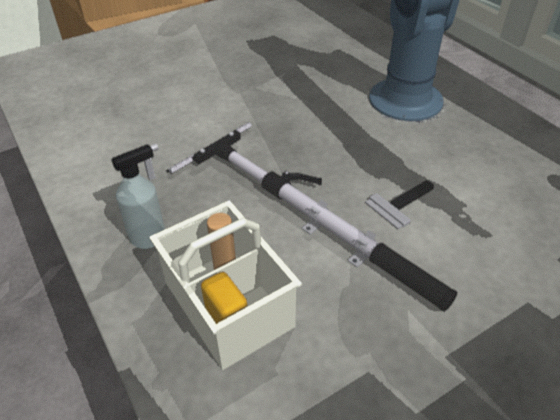

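View pics/side0.png

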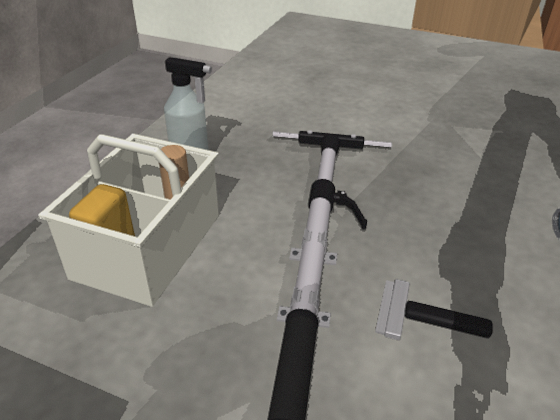

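The scene view shows the yoke at about (217,147), the collar at (274,184), the lever from (283,180) to (320,182), and the grip end at (447,298). In the side view the yoke is at (331,141), the collar at (322,194) and the lever tip at (364,226). The scraper is near (400,205) in scene, and the caddy and bottle are beyond the pole.

```bash
cat > h.py <<'E'
import numpy as np, cv2
from workcell import monitor, eyes
def ray(n,u,v,c=None):
    c=c or eyes.camera_info(n); R=np.array(c["R"]);t=np.array(c["t"])
    f=210/np.tan(np.radians(c["vfov"]/2)); a=np.array([u-c["cx"],v-c["cy"]])
    if n=="wrist":
        r=np.hypot(*a)+1e-9; th=r/f; d=np.array([*(a/r*np.sin(th)),np.cos(th)])
    else: d=np.array([a[0]/f,a[1]/f,1])
    return -R.T@t, R.T@d
def onz(n,u,v,z,c=None):
    o,d=ray(n,u,v,c); return (o+d*(z-o[2])/d[2]).round(4)
def proj(n,X,c=None):
    c=c or eyes.camera_info(n); p=np.array(c["R"])@X+c["t"]; f=210/np.tan(np.radians(c["vfov"]/2))
    if n=="wrist":
        r=np.hypot(p[0],p[1]); k=f*np.arctan2(r,p[2])/r
    else: k=f/p[2]
    return np.array([c["cx"]+k*p[0],c["cy"]+k*p[1]]).round(1)
E
python3 - <<'E'
from h import *
for k,p in dict(gripend=(447,298),gripstart=(376,251),collar=(274,184),tube=(240,160),yoke=(217,147),levtip=(320,182),levpiv=(284,178),scr1=(388,210),scrh=(430,186)).items(): print(k,onz("scene",*p,.028))
for k,p in dict(gripstart=(301,315),collar=(322,194),tube=(328,164),yoke=(331,141),levtip=(364,226),levpiv=(342,194)).items(): print("s",k,onz("side",*p,.028))
print(proj("scene",np.array([0,0,0.])))
E
```

```text
gripend [0.3943 0.552  0.028 ]
gripstart [0.4324 0.3965 0.028 ]
collar [0.5003 0.124  0.028 ]
tube [0.5243 0.0111 0.028 ]
yoke [ 0.5476 -0.0607  0.028 ]
levtip [0.4104 0.1733 0.028 ]
levpiv [0.471  0.1191 0.028 ]
scr1 [0.3394 0.3219 0.028 ]
scrh [0.2132 0.3141 0.028 ]
s gripstart [0.4344 0.3933 0.028 ]
s collar [0.4961 0.1236 0.028 ]
s tube [0.5162 0.0289 0.028 ]
s yoke [ 0.537  -0.0535  0.028 ]
s levtip [0.4041 0.1784 0.028 ]
s levpiv [0.4633 0.1094 0.028 ]
[406.2  99.3]
```

View pics/wrist0.png

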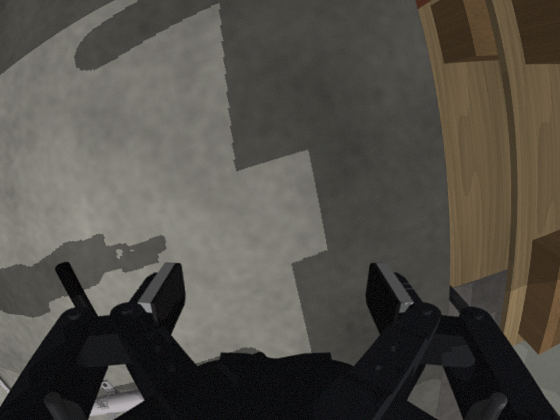

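The wrist view shows only bare sill and the open fingers, at about (165,290) and (385,290). Pole geometry so far: mouth at about (0.504,0.100), pole +y at about (-0.234,0.972). I'll turn the tool to line up with the pole and go above the lever gap.

>>> {"method": "jog_arm", "body": {"rows": [{"az": 0.0444, "fingers": -1}, {"az": 0.0444, "fingers": -1}, {"az": 0.0444, "fingers": -1}, {"az": 0.0444, "fingers": -1}, {"az": 0.0444, "fingers": -1}]}}

```text
$.rows[0]: bad value
```

>>> {"method": "jog_arm", "body": {"rows": [{"az": 0.0444, "fingers": -1}, {"az": 0.0444, "fingers": -1}, {"az": 0.0444, "fingers": -1}, {"x": -0.16, "y": 0.06, "fingers": -1}, {"x": -0.16, "y": 0.06, "fingers": -1}]}}

```text
$.rows[0]: bad value
```

>>> {"method": "jog_arm", "body": {"rows": [{"x": -0.16, "y": 0.06, "fingers": -1}, {"x": -0.16, "y": 0.06, "fingers": -1}, {"x": -0.16, "y": 0.06, "fingers": -1}, {"x": -0.16, "y": 0.06, "fingers": -1}, {"x": -0.16, "y": 0.06, "fingers": -1}]}}

```text
$.rows[0]: bad value
```

>>> {"method": "jog_arm", "body": {"rows": [{"x": -0.16, "y": 0.06, "fingers": -1}, {"x": -0.16, "y": 0.06, "fingers": -1}, {"x": -0.16, "y": 0.06, "fingers": -1}, {"x": -0.16, "y": 0.06, "fingers": -1}, {"x": -0.16, "y": 0.06, "fingers": -1}]}}

```text
$.rows[0]: bad value
```

Run:
```python
from h import *
s=monitor.sense(); print(s["time"],s["position"],s["eef_rot"],s["force"])
c=eyes.camera_info("wrist"); im=eyes.get_image("wrist"); cv2.imwrite("pics/w1.png",im)
for p in [(.504,.1,.028),(.443,.173,.028),(.464,.113,.028)]: print(proj("wrist",np.array(p),c))
np.save("c1.npy",c,allow_pickle=True)
```

```text
0.15 [0.142177   0.63352439 0.24116614] [-8.01843770e-05  1.10148143e-01  9.93914631e-01 -1.04230643e-03] [-0.30797647 -0.5707121  -0.20056613]
[ 63.9 410.7]
[ 73. 393.]
[ 58.  398.3]
```

View pics/w1.png

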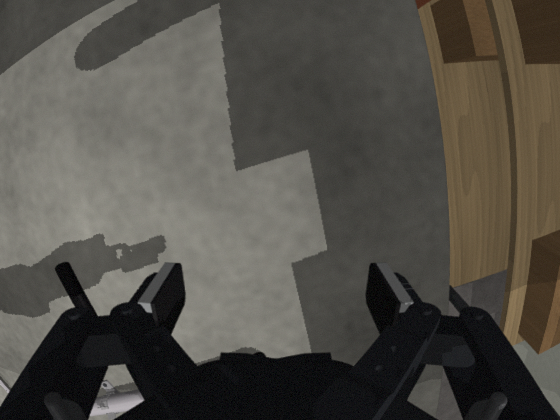

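The moves were refused, so this is the same view as before. I'll give every field in each row.

>>> {"method": "jog_arm", "body": {"rows": [{"x": 0, "y": 0, "z": 0, "ax": 0, "ay": 0, "az": 0.0444, "fingers": -1}, {"x": 0, "y": 0, "z": 0, "ax": 0, "ay": 0, "az": 0.0444, "fingers": -1}, {"x": 0, "y": 0, "z": 0, "ax": 0, "ay": 0, "az": 0.0444, "fingers": -1}, {"x": 0, "y": 0, "z": 0, "ax": 0, "ay": 0, "az": 0.0444, "fingers": -1}, {"x": 0, "y": 0, "z": 0, "ax": 0, "ay": 0, "az": 0.0444, "fingers": -1}]}}

```text
time: 0.7
position: [0.1422, 0.634, 0.2419]
eef_rot: [0.0, 0.446, 0.895, -0.0]
force: [-0.4, -0.8, 0.4]
grip_width: 0.0124
finger_force: 0.0
```

>>> {"method": "jog_arm", "body": {"rows": [{"x": 0, "y": 0, "z": 0, "ax": 0, "ay": 0, "az": 0.0444, "fingers": -1}, {"x": 0, "y": 0, "z": 0, "ax": 0, "ay": 0, "az": 0.0444, "fingers": -1}, {"x": 0, "y": 0, "z": 0, "ax": 0, "ay": 0, "az": 0.0444, "fingers": -1}, {"x": -0.16, "y": 0.06, "z": 0, "ax": 0, "ay": 0, "az": 0, "fingers": -1}, {"x": -0.16, "y": 0.06, "z": 0, "ax": 0, "ay": 0, "az": 0, "fingers": -1}]}}

```text
time: 1.2
position: [0.1889, 0.5634, 0.2416]
eef_rot: [0.0, 0.618, 0.786, -0.0]
force: [1.7, 0.5, 0.6]
grip_width: -0.0002
finger_force: 0.0
```

>>> {"method": "jog_arm", "body": {"rows": [{"x": -0.16, "y": 0.06, "z": 0, "ax": 0, "ay": 0, "az": 0, "fingers": -1}, {"x": -0.16, "y": 0.06, "z": 0, "ax": 0, "ay": 0, "az": 0, "fingers": -1}, {"x": -0.16, "y": 0.06, "z": 0, "ax": 0, "ay": 0, "az": 0, "fingers": -1}, {"x": -0.16, "y": 0.06, "z": 0, "ax": 0, "ay": 0, "az": 0, "fingers": -1}, {"x": -0.16, "y": 0.06, "z": 0, "ax": 0, "ay": 0, "az": 0, "fingers": -1}]}}

```text
time: 1.7
position: [0.3101, 0.3845, 0.2422]
eef_rot: [-0.0, 0.62, 0.785, 0.0]
force: [0.7, -0.2, 0.1]
grip_width: -0.0
finger_force: 0.0
```

>>> {"method": "jog_arm", "body": {"rows": [{"x": -0.16, "y": 0.06, "z": 0, "ax": 0, "ay": 0, "az": 0, "fingers": -1}, {"x": -0.16, "y": 0.06, "z": 0, "ax": 0, "ay": 0, "az": 0, "fingers": -1}, {"x": -0.16, "y": 0.06, "z": 0, "ax": 0, "ay": 0, "az": 0, "fingers": -1}, {"x": -0.16, "y": 0.06, "z": 0, "ax": 0, "ay": 0, "az": 0, "fingers": -1}, {"x": -0.16, "y": 0.06, "z": 0, "ax": 0, "ay": 0, "az": 0, "fingers": -1}]}}

```text
time: 2.2
position: [0.4294, 0.2075, 0.2424]
eef_rot: [-0.0, 0.62, 0.785, 0.0]
force: [1.5, 0.3, -0.2]
grip_width: -0.0002
finger_force: 0.0
```

>>> {"method": "jog_arm", "body": {"rows": [{"x": -0.15, "y": 0.04, "z": 0, "ax": 0, "ay": 0, "az": 0, "fingers": -1}, {"x": 0, "y": 0, "z": 0.15, "ax": 0, "ay": 0, "az": 0, "fingers": -1}, {"x": 0, "y": 0, "z": 0.15, "ax": 0, "ay": 0, "az": 0, "fingers": -1}, {"x": 0, "y": 0, "z": 0.15, "ax": 0, "ay": 0, "az": 0, "fingers": -1}, {"x": 0, "y": 0, "z": 0, "ax": 0, "ay": 0, "az": 0, "fingers": -1}]}}

```text
time: 2.7
position: [0.4427, 0.1726, 0.1253]
eef_rot: [-0.002, 0.62, 0.785, -0.006]
force: [-1.2, -0.7, -0.4]
grip_width: 0.0002
finger_force: 0.0
```

Run:
```python
from h import *
s=monitor.sense(); print(s["time"],s["position"],s["eef_rot"],s["force"],s["grip_width"])
c=eyes.camera_info("wrist"); im=eyes.get_image("wrist"); cv2.imwrite("pics/w2.png",im)
for p in [(.504,.1,.028),(.443,.173,.028),(.464,.113,.028)]: print(proj("wrist",np.array(p),c))
np.save("c2.npy",c,allow_pickle=True)
```

```text
2.7 [0.44269826 0.17261475 0.12525136] [-0.00164659  0.61977293  0.78475852 -0.00573353] [-1.20689279 -0.7342291  -0.37805464] 0.00017684618281752965
[326.3 310.8]
[276.5 215.4]
[284.4 289.4]
```

View pics/w2.png

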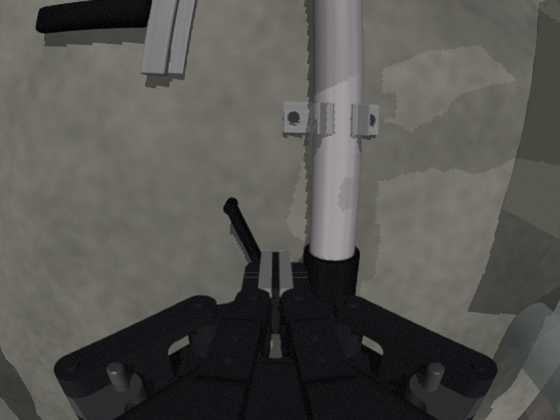

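The wrist view shows the lever's free end at (231,203), visible down to (258,262). The tube spans columns 311–356 at row 240, the collar starts at row 250, and the closed fingertips are at (275,255).

Run:
```python
from h import *
c=np.load("c2.npy",allow_pickle=True).item(); im=cv2.imread("pics/w2.png")
P=[]
for v in list(range(5,95,6))+list(range(140,246,6)):
    r=im[v].astype(int); d=r[:,0]-r[:,1]  # purple-ish tube: blue,red>green
    m=(r[:,2]-r[:,1]+d>8)&(r[:,1]>60); x=np.where(m[280:400])[0]+280
    if len(x)>25:
        l,h=np.percentile(x,[1,99]); 
        if 35<h-l<60: 
            a=onz("wrist",l,v,.028,c); b=onz("wrist",h,v,.028,c); P.append((a+b)/2); print(v,l,h,P[-1][:2].round(4),end=' | ')
P=np.array(P)
if len(P)>3:
    vx,vy,x0,y0=cv2.fitLine(P[:,:2].astype(np.float32),cv2.DIST_HUBER,0,.01,.01).ravel(); print("\nfit",vx,vy,x0,y0,np.degrees(np.arctan2(-vx,vy)))
for k,p in dict(end=(231,203),l2=(258,262),colback=(333,252),tips=(275,256)).items(): print(k,onz("wrist",*p,.028,c))
```

```text
end [0.4082 0.1745 0.028 ]
l2 [0.4379 0.1324 0.028 ]
colback [0.4927 0.1542 0.028 ]
tips [0.4496 0.1406 0.028 ]
```

>>> {"method": "jog_arm", "body": {"rows": [{"x": 0, "y": 0, "z": 0.14, "ax": 0, "ay": 0, "az": 0, "fingers": -1}, {"x": 0, "y": 0, "z": 0.14, "ax": 0, "ay": 0, "az": 0, "fingers": -1}, {"x": 0, "y": 0, "z": 0.08, "ax": 0, "ay": 0, "az": 0, "fingers": -1}, {"x": 0, "y": 0, "z": 0.04, "ax": 0, "ay": 0, "az": 0, "fingers": -1}, {"x": 0, "y": 0, "z": 0, "ax": 0, "ay": 0, "az": 0, "fingers": -1}]}}

```text
time: 3.25
position: [0.4478, 0.1755, 0.0304]
eef_rot: [0.0, 0.619, 0.785, 0.0]
force: [-0.5, -0.8, 0.5]
grip_width: 0.0002
finger_force: 0.0
```

Run:
```python
from h import *
c=np.load("c2.npy",allow_pickle=True).item(); g=cv2.cvtColor(cv2.GaussianBlur(cv2.imread("pics/w2.png"),(3,5),0),cv2.COLOR_BGR2GRAY).astype(float)
d=np.gradient(g,axis=1); P=[]
for v in list(range(4,95,6))+list(range(142,246,6)):
    l=300+np.argmax(d[v,300:328]); h=345+np.argmin(d[v,345:372])
    a=onz("wrist",l,v,.028,c); b=onz("wrist",h,v,.028,c); P.append((a+b)/2)
P=np.array(P); print(P[::5,:2])
vx,vy,x0,y0=cv2.fitLine(P[:,:2].astype(np.float32),cv2.DIST_HUBER,0,.001,.001).ravel(); print("fit",vx,vy,x0,y0,np.degrees(np.arctan2(-vx,vy)))
print(x0+vx/vy*(.1-y0), monitor.sense()["force"])
```

```text
[[0.4489  0.335  ]
 [0.4539  0.3122 ]
 [0.4592  0.2906 ]
 [0.46395 0.2695 ]
 [0.47495 0.21905]
 [0.4815  0.19765]
 [0.48665 0.1748 ]]
fit 0.22949775 -0.9733092 0.47288 0.23252 -166.73248
0.504127 [-0.4820517  -0.80184477  0.52538582]
```

>>> {"method": "jog_arm", "body": {"rows": [{"x": -0.02, "y": -0.07, "z": 0.025, "ax": 0, "ay": 0, "az": 0, "fingers": -1}, {"x": -0.03, "y": -0.06, "z": 0, "ax": 0, "ay": 0, "az": 0, "fingers": -1}, {"x": -0.045, "y": -0.05, "z": 0, "ax": 0, "ay": 0, "az": 0, "fingers": -1}, {"x": -0.056, "y": -0.035, "z": 0, "ax": 0, "ay": 0, "az": 0, "fingers": -1}, {"x": 0, "y": 0, "z": 0, "ax": 0, "ay": 0, "az": 0, "fingers": -1}]}}

```text
time: 3.75
position: [0.4041, 0.1242, 0.0248]
eef_rot: [0.0, 0.621, 0.784, 0.001]
force: [-0.3, -0.6, 0.3]
grip_width: -0.0001
finger_force: 0.0
```

>>> {"method": "jog_arm", "body": {"rows": [{"x": -0.025, "y": -0.012, "z": 0, "ax": 0, "ay": 0, "az": 0, "fingers": -1}, {"x": -0.03, "y": -0.008, "z": 0, "ax": 0, "ay": 0, "az": 0, "fingers": -1}, {"x": 0, "y": 0, "z": 0, "ax": 0, "ay": 0, "az": 0, "fingers": -1}]}}

```text
time: 4.05
position: [0.4023, 0.1103, 0.0236]
eef_rot: [0.0, 0.62, 0.784, -0.0]
force: [0.8, 0.2, 0.2]
grip_width: 0.0001
finger_force: 0.0
```

Run:
```python
from h import *
s=monitor.sense(); print(s["time"],s["position"],s["force"])
im=eyes.get_image("side"); cv2.imwrite("pics/s3.png",cv2.resize(im[100:300,230:430],None,fx=3,fy=3))
```

```text
4.05 [0.40226802 0.11029732 0.02364659] [0.79867535 0.1889231  0.17722925]
```

View pics/s3.png

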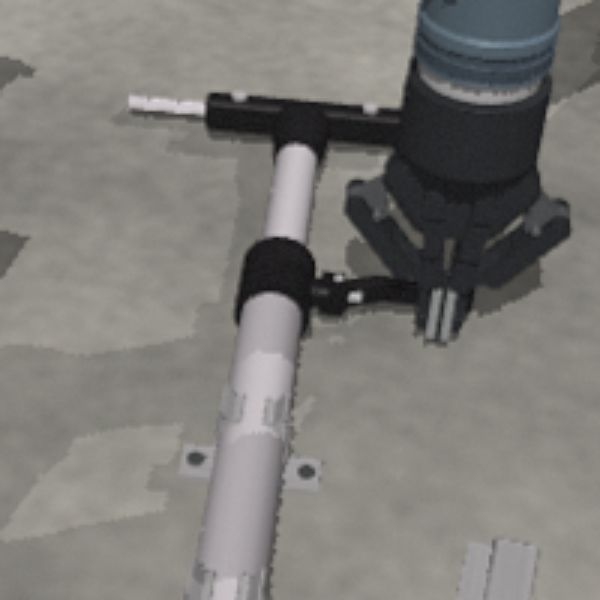

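The lever now stands square to the tube, from (320,290) to (420,290) in the crop, so it's open. Backing off, rising, and going over the inner tube.

>>> {"method": "jog_arm", "body": {"rows": [{"x": 0.06, "y": 0, "z": 0, "ax": 0, "ay": 0, "az": 0, "fingers": -1}, {"x": 0, "y": 0, "z": -0.13, "ax": 0, "ay": 0, "az": 0, "fingers": -1}, {"x": 0, "y": 0, "z": -0.15, "ax": 0, "ay": 0, "az": 0, "fingers": -1}, {"x": 0, "y": 0, "z": -0.12, "ax": 0, "ay": 0, "az": 0, "fingers": 0.5}, {"x": 0, "y": 0, "z": 0, "ax": 0, "ay": 0, "az": 0, "fingers": 0.5}]}}

```text
time: 4.6
position: [0.4016, 0.1273, 0.1269]
eef_rot: [0.001, 0.62, 0.785, 0.004]
force: [1.2, 0.7, 0.3]
grip_width: 0.0282
finger_force: 0.0
```

>>> {"method": "jog_arm", "body": {"rows": [{"x": -0.139, "y": 0.097, "z": 0, "ax": 0, "ay": 0, "az": 0, "fingers": 0.5}, {"x": -0.139, "y": 0.097, "z": 0, "ax": 0, "ay": 0, "az": 0, "fingers": 0.5}, {"x": -0.139, "y": 0.097, "z": 0, "ax": 0, "ay": 0, "az": 0, "fingers": 0.5}, {"x": -0.138, "y": 0.097, "z": 0, "ax": 0, "ay": 0, "az": 0, "fingers": 0.5}, {"x": 0, "y": 0, "z": 0, "ax": 0, "ay": 0, "az": 0, "fingers": 0.5}]}}

```text
time: 5.1
position: [0.5287, 0.0073, 0.1232]
eef_rot: [0.003, 0.623, 0.782, -0.001]
force: [0.1, -0.4, -1.1]
grip_width: 0.0639
finger_force: 0.0
```

Run:
```python
from h import *
s=monitor.sense(); print(s["time"],s["position"],s["eef_rot"],s["force"],s["grip_width"])
c=eyes.camera_info("wrist"); im=eyes.get_image("wrist"); cv2.imwrite("pics/w4.png",im)
d=np.array([.504,.1])-s["position"][:2]; u=np.array([-.2295,.973]); print("pole y",-d@u,"x",-d@np.array([.973,.2295]))
for y in (0,-.09,-.12,-.165): print(y,proj("wrist",np.array([.504-.2295*y,.1+.973*y,.028]),c))
np.save("c4.npy",c,allow_pickle=True)
```

```text
5.1 [0.52871582 0.00731539 0.12324428] [ 0.00308463  0.62264863  0.78249466 -0.00113143] [ 0.08613856 -0.4180352  -1.11906554] 0.06389651874509919
pole y -0.09585440362733595 x 0.002777375458716076
0 [269.3  82.7]
-0.09 [270.3 208.8]
-0.12 [270.8 246.6]
-0.165 [271.4 296.8]
```

View pics/w4.png

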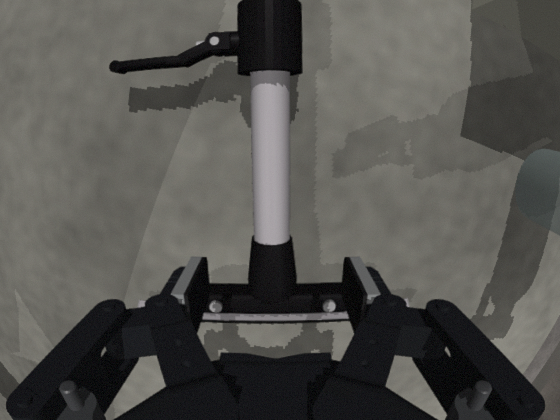

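The wrist view shows the lever open at left (120–225, 40–68), the collar edge at row 74, the bare tube in columns 252–290 down to the socket at row 242, and the pads straddling it. Descending to grasp.

>>> {"method": "jog_arm", "body": {"rows": [{"x": 0.015, "y": -0.01, "z": 0.14, "ax": 0, "ay": 0, "az": 0, "fingers": 0.5}, {"x": 0, "y": 0, "z": 0.14, "ax": 0, "ay": 0, "az": 0, "fingers": 0.5}, {"x": 0, "y": 0, "z": 0.08, "ax": 0, "ay": 0, "az": 0, "fingers": 0.5}, {"x": 0, "y": 0, "z": 0.04, "ax": 0, "ay": 0, "az": 0, "fingers": 0.5}, {"x": 0, "y": 0, "z": 0, "ax": 0, "ay": 0, "az": 0, "fingers": 0.5}]}}

```text
time: 5.65
position: [0.5193, 0.0171, 0.0216]
eef_rot: [-0.002, 0.619, 0.785, -0.002]
force: [0.9, -0.4, 0.1]
grip_width: 0.0637
finger_force: 0.0
```

Run:
```python
from h import *
s=monitor.sense(); print(s["time"],s["position"],s["eef_rot"],s["force"],s["grip_width"])
d=s["position"][:2]-np.array([.504,.1]); print(d@np.array([-.2295,.973]),d@np.array([.973,.2295]))
```

```text
5.65 [0.5193087  0.01714579 0.02164704] [-0.00181861  0.6191773   0.78524728 -0.00169314] [ 0.89790577 -0.42241842  0.0868939 ] 0.06373999671418529
-0.08413049733613799 -0.004119674588551712
```

>>> {"method": "jog_arm", "body": {"rows": [{"x": 0, "y": 0.014, "z": 0, "ax": 0, "ay": 0, "az": 0, "fingers": 0.5}, {"x": 0, "y": 0, "z": 0, "ax": 0, "ay": 0, "az": 0, "fingers": -1}, {"x": 0, "y": 0, "z": 0, "ax": 0, "ay": 0, "az": 0, "fingers": -1}, {"x": 0, "y": 0, "z": 0, "ax": 0, "ay": 0, "az": 0, "fingers": -1}, {"x": 0, "y": 0, "z": 0, "ax": 0, "ay": 0, "az": 0, "fingers": -1}]}}

```text
time: 6.15
position: [0.5256, 0.0173, 0.0247]
eef_rot: [-0.0, 0.619, 0.785, 0.001]
force: [-2.0, -0.1, 4.8]
grip_width: 0.0249
finger_force: 58.6
```

>>> {"method": "jog_arm", "body": {"rows": [{"x": 0, "y": 0, "z": 0, "ax": 0, "ay": 0, "az": 0, "fingers": -1}, {"x": 0, "y": 0, "z": 0, "ax": 0, "ay": 0, "az": 0, "fingers": -1}, {"x": 0, "y": 0, "z": 0, "ax": 0, "ay": 0, "az": 0, "fingers": -1}]}}

```text
time: 6.45
position: [0.5256, 0.0173, 0.0247]
eef_rot: [-0.0, 0.619, 0.785, 0.001]
force: [-1.5, 0.2, 5.7]
grip_width: 0.0253
finger_force: 58.6
```

>>> {"method": "jog_arm", "body": {"rows": [{"x": -0.02, "y": 0, "z": 0, "ax": 0, "ay": 0, "az": 0, "fingers": -1}, {"x": -0.04, "y": 0, "z": 0, "ax": 0, "ay": 0, "az": 0, "fingers": -1}, {"x": -0.04, "y": 0, "z": 0, "ax": 0, "ay": 0, "az": 0, "fingers": -1}, {"x": -0.04, "y": 0, "z": 0, "ax": 0, "ay": 0, "az": 0, "fingers": -1}, {"x": -0.04, "y": 0, "z": 0, "ax": 0, "ay": 0, "az": 0, "fingers": -1}]}}

```text
time: 6.95
position: [0.5359, -0.0231, 0.0247]
eef_rot: [-0.002, 0.618, 0.786, 0.002]
force: [-2.7, 5.0, 6.6]
grip_width: 0.0249
finger_force: 58.6
```

>>> {"method": "jog_arm", "body": {"rows": [{"x": -0.05, "y": 0, "z": 0, "ax": 0, "ay": 0, "az": 0, "fingers": -1}, {"x": -0.05, "y": 0, "z": 0, "ax": 0, "ay": 0, "az": 0, "fingers": -1}, {"x": -0.05, "y": 0, "z": 0, "ax": 0, "ay": 0, "az": 0, "fingers": -1}, {"x": -0.05, "y": 0, "z": 0, "ax": 0, "ay": 0, "az": 0, "fingers": -1}, {"x": -0.05, "y": 0, "z": 0, "ax": 0, "ay": 0, "az": 0, "fingers": -1}]}}

```text
time: 7.45
position: [0.5507, -0.0845, 0.0246]
eef_rot: [-0.002, 0.619, 0.786, 0.002]
force: [-1.9, 5.2, 4.7]
grip_width: 0.025
finger_force: 58.5
```

>>> {"method": "jog_arm", "body": {"rows": [{"x": -0.05, "y": 0, "z": 0, "ax": 0, "ay": 0, "az": 0, "fingers": -1}, {"x": -0.05, "y": 0, "z": 0, "ax": 0, "ay": 0, "az": 0, "fingers": -1}, {"x": -0.05, "y": 0, "z": 0, "ax": 0, "ay": 0, "az": 0, "fingers": -1}, {"x": -0.05, "y": 0, "z": 0, "ax": 0, "ay": 0, "az": 0, "fingers": -1}, {"x": -0.05, "y": 0, "z": 0, "ax": 0, "ay": 0, "az": 0, "fingers": -1}]}}

```text
time: 7.95
position: [0.5654, -0.1456, 0.0246]
eef_rot: [-0.001, 0.619, 0.786, 0.002]
force: [-0.7, 4.1, 5.5]
grip_width: 0.0251
finger_force: 58.6
```

>>> {"method": "jog_arm", "body": {"rows": [{"x": -0.05, "y": 0, "z": 0, "ax": 0, "ay": 0, "az": 0, "fingers": -1}, {"x": -0.05, "y": 0, "z": 0, "ax": 0, "ay": 0, "az": 0, "fingers": -1}, {"x": -0.05, "y": 0, "z": 0, "ax": 0, "ay": 0, "az": 0, "fingers": -1}, {"x": -0.03, "y": 0, "z": 0, "ax": 0, "ay": 0, "az": 0, "fingers": -1}, {"x": 0, "y": 0, "z": 0, "ax": 0, "ay": 0, "az": 0, "fingers": -1}]}}

```text
time: 8.45
position: [0.5749, -0.1948, 0.0236]
eef_rot: [0.001, 0.621, 0.784, -0.001]
force: [0.1, -0.2, -2.2]
grip_width: 0.0253
finger_force: 59.0
```

Run:
```python
from h import *
s=monitor.sense(); print(s["time"],s["position"],s["force"])
im=eyes.get_image("scene"); cv2.imwrite("pics/s5.png",cv2.resize(im[70:270,130:400],None,fx=2.9,fy=2.9))
```

```text
8.45 [ 0.57490055 -0.19482583  0.02358292] [ 0.12251193 -0.24005132 -2.2482229 ]
```

View pics/s5.png

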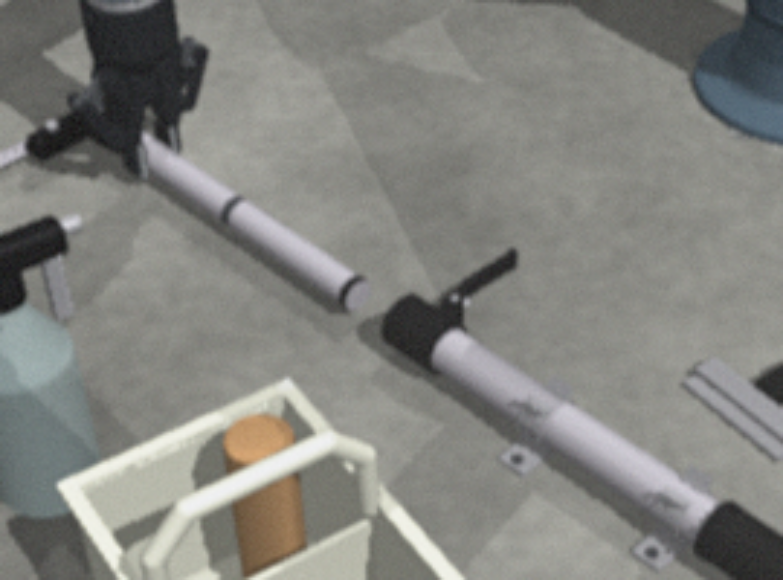

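The inner section is out: its tail is at (360,293) in the crop, about 45 mm clear of the mouth, and the lever is still open. I'll tilt the tail down slightly, release and rise.

>>> {"method": "jog_arm", "body": {"rows": [{"x": 0, "y": 0, "z": 0.006, "ax": 0, "ay": -0.0065, "az": 0, "fingers": -1}, {"x": 0, "y": 0, "z": 0.006, "ax": 0, "ay": -0.0065, "az": 0, "fingers": -1}, {"x": 0, "y": 0, "z": 0, "ax": 0, "ay": 0, "az": 0, "fingers": -1}, {"x": 0, "y": 0, "z": 0, "ax": 0, "ay": 0, "az": 0, "fingers": 0.3}, {"x": 0, "y": 0, "z": 0, "ax": 0, "ay": 0, "az": 0, "fingers": 0.3}]}}

```text
time: 9.0
position: [0.5755, -0.1911, 0.0207]
eef_rot: [0.016, 0.619, 0.785, -0.012]
force: [0.8, -0.6, -0.3]
grip_width: 0.0531
finger_force: 0.0
```

>>> {"method": "jog_arm", "body": {"rows": [{"x": 0, "y": 0, "z": 0, "ax": 0, "ay": 0, "az": 0, "fingers": 0.3}, {"x": 0, "y": 0, "z": -0.03, "ax": 0, "ay": 0, "az": 0, "fingers": 0.3}, {"x": 0, "y": 0, "z": -0.12, "ax": 0, "ay": 0, "az": 0, "fingers": 0.3}, {"x": 0, "y": 0, "z": -0.18, "ax": 0, "ay": 0, "az": 0, "fingers": 0.3}, {"x": 0, "y": 0, "z": -0.18, "ax": 0, "ay": 0, "az": 0, "fingers": 0.3}]}}

```text
time: 9.5
position: [0.5732, -0.1868, 0.1491]
eef_rot: [0.015, 0.62, 0.785, -0.013]
force: [0.9, 0.6, 1.3]
grip_width: 0.0557
finger_force: 0.0
```

>>> {"method": "jog_arm", "body": {"rows": [{"x": 0, "y": 0, "z": 0, "ax": 0, "ay": 0, "az": 0, "fingers": 0.3}, {"x": 0, "y": 0, "z": 0, "ax": 0, "ay": 0, "az": 0, "fingers": 0.3}, {"x": 0, "y": 0, "z": 0, "ax": 0, "ay": 0, "az": 0, "fingers": 0.3}]}}

```text
time: 9.8
position: [0.573, -0.1864, 0.147]
eef_rot: [0.015, 0.62, 0.785, -0.013]
force: [0.4, -0.7, -0.5]
grip_width: 0.0553
finger_force: 0.0
```

Run:
```python
from h import *
s=monitor.sense(); print(s["time"],s["position"],s["force"])
im=eyes.get_image("scene"); cv2.imwrite("pics/s6.png",cv2.resize(im[60:270,130:400],None,fx=2.8,fy=2.8))
```

```text
9.8 [ 0.57296605 -0.18635682  0.14703301] [ 0.37133877 -0.71473852 -0.45770938]
```

View pics/s6.png

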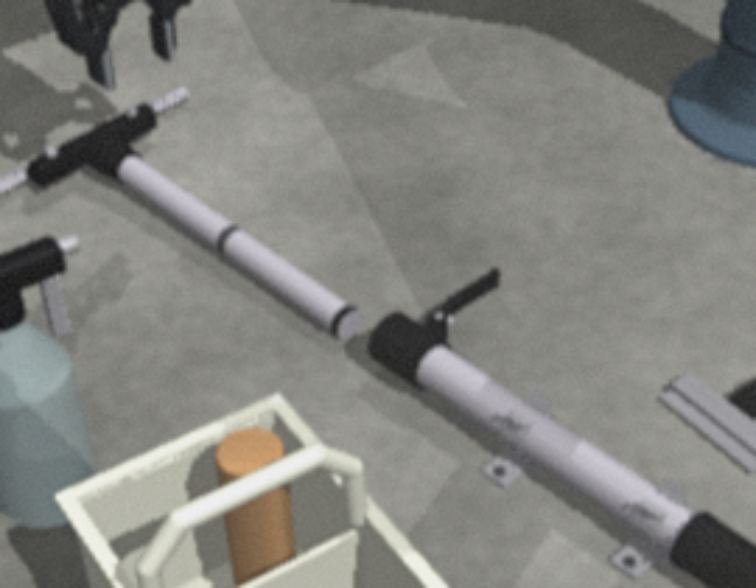

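The picture shows the section lying in line with the pole, its tail at (348,322) in the crop, close in front of the mouth at (375,335). The lever is open and the gripper is clear.

Run:
```python
from h import *
p=onz("scene",130+348/2.8,60+323/2.8,.0135); d=p[:2]-np.array([.504,.1])
y=d@np.array([-.2295,.973]); print("tail y",y,"x",d@np.array([.973,.2295]))
if -.085<y<-.018: print(finish_job())
```

```text
tail y -0.040465999999999995 x 0.002164649999999966Traceback (most recent call last):
  File "<stdin>", line 4, in <module>
NameError: name 'finish_job' is not defined
```

```bash
python3 -c "
from workcell import finish_job
print(finish_job())"
```

```text
the job is handed in; nothing more can be done
None
```

The job is handed in (no verdict came back): the lever is swung out, and the inner section lies in line on the sill with its tail about 40 mm beyond the mouth; the gripper never went near the caddy, bottle or scraper.

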